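# Show the green ring in the tongs

### The arm

A 6-joint arm with a two-finger parallel gripper is mounted at the origin on the work surface. World frame = base frame: x ahead of the robot, y to its left, z up, the work surface at z = 0. Lengths are in m, angles in rad, forces in N, time in s.
With the tool pointing down it reaches from about 0.375 to 0.9 m from the base axis. Payload 3.1 kg.
Tool frame: the origin (TCP) lies on the centre line of the jaws, within the pads' length; the fingertips stand 25 mm ahead of it and the grasp point (between the pads) lies 6 mm ahead of it (manip.tip_extent is the distance from the TCP to the fingertips, in m); z points along the fingers, y is the line along which they close (so a half turn about z gives the same grasp; the last joint's range is limited). The gripper opens to 85 mm and grips with 20 to 120 N. Pads are 22 mm wide; open, the fingers measure 114 mm over their backs; the gripper's body (76 mm by 85 mm) begins 54 mm behind the grasp point. The pads swing forward as they close: fully open they stand 13 mm farther back than shut.
Start: joints at [1.171, 0.527, 1.433, -0, 1.181, -0.178], TCP at [0.137, 0.61, 0.256] pointing down, gripper open.
Joint ranges: [-3.08, 3.08], [-0.75, 2.2], [0.22, 2.44], [-1.43, 4.57], [0, 2.65], [-2.85, 2.85]. Speed limits (rad/s): [2.79, 2.79, 3.14, 3.14, 3.14, 3.14].

### API

Orientations are given as a unit quaternion [x, y, z, w].
In Python, from station import readout, imaging, order, manip gives the robot as it stands.
- The arm moves only by the tool move_arm, never from a script. Its argument "rows" is a list of rows, each a list of 7 numbers: the turn, a rotation vector about the tool's x, y, z in degrees, then the shift along the tool's x, y, z in mm, then the closure, from 0 (fully open) to 1 (shut). A call has 1 to 12 rows; each row is the pose to reach, as a shift and turn from the pose commanded when the call began, along the tool's axes at that moment; what a row does not reach only later rows make up. A row lasts 1/12 s, in which the tool goes at most 41.7 mm and 7.16 degrees, less where a joint would pass 70% of its speed; a pose out of reach is approached as far as the arm can. A call with a gripper value outside its range is refused whole. The fingers move at their own pace and stop on an object; "squeeze" is the grip in N (left out, the last holds). Time passes only in rows, so rows that repeat a pose let the fingers close. It gives the time, the measured TCP pose, the force, the opening and the grip force at its end, in the units of the state.
- readout.sense(): the state, without advancing time (a new reading comes with each control period).
- imaging.snapshot(name): name is "scene" or "side" or "wrist"; returns a dict with "img" (384x512x3 uint8, red, green, blue), "z_map" (384x512 float32, m along the optical axis (not along the pixel's ray), 0 where there is no reading), "fovy" (degrees; the focal length in pixels is half the picture's height over the tangent of half this angle, whatever the lens; pixels are square), "cx", "cy" (the principal point, pixels), "rvec" (rotation vector, rad) and "tvec" (3), from world to camera coordinates, as OpenCV has them. Camera axes: x right, y down, z forward; pixel columns grow to the right and rows downward; lengths in m; the calibration is good to about 2 mm. A picture is of the moment at which its call begins.
- order.sign_off(): hands the job in; it is judged then, once.
The state is a dict: "t": time; "q": joint angles; "qd": joint speeds; "tau": joint torques, N m; "tcp_pos": TCP position; "tool_rot": TCP orientation; "force": force on the tool from outside, world axes, zero at the start; "ft_torque": the same for the moment, N m; "finger_gap": opening from 0.0 (shut) to 1.0 (fully open); "gripper_force": force on a finger pad.
Only numpy, scipy, OpenCV 4.12 (cv2) and the standard library are available. Lean on these libraries where they do the work, as an engineer would, in place of code of your own. Each camera call takes 0.05 s, during which the arm holds its last target. There are 200 camera calls.

### The job

Lift the clear dust cap off the ring stand and set it gently, knob up, into the round wooden dish without letting it fall. Then take the blue-gripped tongs out of their rest, close their tips on the green stone of the ring, lift the ring out of its slot without touching it with the robot's fingers, and finish while holding it steady in the tongs at least 15 cm above the counter. Leave the other things on the counter where they are.

Things in the scene. Friction and masses are not known exactly. Their poses are not given: they have to be found in the camera images.
- stand: fixed ring stand: black disc 72 mm across and 10 mm thick, on it an ivory block 36 mm (x) by 23 mm (y), its top 26 mm above the counter. In the block a slot 24 mm (x) by 7 mm (y), 12 mm deep, holds the ring. Origin: centre of the disc's underside; z up
- ring: loose gold ring, about 20 g, with a green stone on top, 32 mm tall over all. Squared shank 22 mm (x) by 5 mm (y) and 19 mm tall, standing 12 mm deep in the stand's slot, slot and shank along the same x. Origin: centre of the shank's underside, 14 mm above the counter at the start; z up
- stone (a point): centre of the green stone, 26 mm above the ring's origin; axes as the ring's. The stone has flat upright sides, 18 mm along x and 16 mm along y, and is 8 mm tall with a smaller 2 mm table on top; its underside is 10 mm above the ivory block. Close the tongs across y (on the two faces 16 mm apart)
- cap: loose clear dust cap, about 60 g, over the ring: upturned cup 56 mm across outside, 50 mm inside, 45 mm tall, 42 mm deep inside, with a gold knob on top. It rests by its open rim on the stand's black disc, 10 mm above the counter, and must rise at least 40 mm to clear the ring. Origin: centre of its open lower rim; z up
- cap_knob (a point): centre of the gold knob, 56 mm above the cap's lower rim. Knob: round, 18 mm across, 22 mm tall, the lowest 6 mm tapering in to 14 mm where it meets the cap
- dish: fixed round wooden dish that receives the cap: 74 mm across, 14 mm tall, wall 4 mm, recess 66 mm across and 10 mm deep with a dark red floor. Origin: centre of its underside
- dish_floor (a point): centre of the dish's inner floor, 4 mm above the counter; z up. The seated cap has its origin here, within 8 mm sideways
- tongs_rest: fixed dark wooden tongs rest 34 mm (x) by 74 mm (y), 40 mm tall, with an open pocket 14 mm by 54 mm whose floor is 10 mm above the counter (30 mm deep). Origin: centre of its underside
- tongs: loose spring tongs, about 70 g, standing upright on their tips in the rest: two arms side by side along their own y, hinged to a steel bridge at the top (12 mm in x by 36 mm in y), 99 mm tall over all. Origin: midway between the lower ends of the tips (open); z up towards the bridge. Pull straight up out of the rest by at least 35 mm
- tongs_grip (a point): point midway between the two flat blue finger grips, 63 mm above the tongs' origin, 30 mm below the hinges, 36 mm below the bridge's top. Grips face +y and -y, 16 mm wide (x), 36 mm tall, 45 mm apart outside when open, 38 mm and parallel when the tips are 16 mm apart. Squeeze them along y to close the tips. To carry the tongs open, close the fingers to 42 to 43 mm
- tongs_tip (a point): point midway between the two black rubber tip pads, 5 mm above the tongs' lower ends. Pads: 10 mm wide (x), 26 mm tall from the lower ends up, inner faces 38 mm apart when open
- tongs_jaw (a joint): angle of each tongs arm (both move alike): 0 open, tips 38 mm apart; 0.12 rad tips 16 mm apart; at most 0.19 rad, tips almost touching. A spring opens them: a squeeze at the grips of about 3 N starts to close them, about 6.5 N brings the tips to 16 mm, a third of any more presses on the stone. 15 to 30 N holds the ring safely
- loupe: bystander, to be left alone: black eye loupe, upright cylinder 28 mm across, 26 mm tall. Origin: centre of its underside
- gem_pot: bystander, to be left alone: white gem pot with navy lid, 32 mm across, 22 mm tall. Origin: centre of its underside
- ring_cone: bystander, to be left alone: ivory cone, 44 mm across, 68 mm tall, with a red-stone ring on it. Origin: centre of its underside
- gem_jar: bystander, to be left alone: amber jar with black lid, 48 mm across, 60 mm tall. Origin: centre of its underside
- brush: bystander, to be left alone: brush 150 mm long, lying down. Origin: centre of its underside
Things that resemble listed ones, but are neither listed nor needed, are in the scene too. What is shaped like the dish but turquoise is not meant.

How it is judged:
On the way, in this order (a step that is already met when the one before it is completed fails the run):
1. the cap stands knob up in the dish, released (horizontal distance between cap and dish_floor below 0.008 m and z of cap in the frame of dish_floor between -0.003 and 0.003 m and angle between cap's own z axis and vertical below 0.12 rad and contact force between the fingers and cap below 0.05 N and linear speed of cap below 0.02 m/s), for 0.2 s.
2. the tongs are lifted out of their rest by the robot (contact force between the fingers and tongs above 0.5 N and height (world z) of tongs above 0.045 m), for 0.2 s.
3. the ring is held by the tongs, clear of its stand (contact force between tongs and ring above 0.5 N and height (world z) of ring above 0.05 m and contact force between stand and ring below 0.05 N), for 0.2 s.
At the end, for the whole second after the job is handed in: the cap stands upright in the dish (within 8 mm of its centre, 3 mm of its floor, 7 degrees), let go; the fingers hold the tongs; the tongs press the ring by its stone (over 0.5 N, stone within 30 mm of the tip point), the ring over 0.14 m above the counter and still (under 0.04 m/s) (horizontal distance between cap and dish_floor below 0.008 m and z of cap in the frame of dish_floor between -0.003 and 0.003 m and angle between cap's own z axis and vertical below 0.12 rad and contact force between the fingers and cap below 0.05 N and height (world z) of ring above 0.14 m and contact force between tongs and ring above 0.5 N and distance between stone and tongs_tip below 0.03 m and contact force between the fingers and tongs above 1 N and contact force between the fingers and ring below 0.05 N and linear speed of ring below 0.04 m/s); the arm keeps its last pose, push and grip.
It fails at once if the fingers touch the ring (contact force between the fingers and ring above 0.3 N).
It fails at once if the cap is let fall (contact force between the fingers and cap below 0.01 N and linear speed of cap above 0.6 m/s).
It fails at once if another thing on the counter is shifted by more than 3 cm (distance of any of loupe, gem_pot, ring_cone, gem_jar, brush from where it was at the start of the episode above 0.03 m).
It also fails if it takes over 66 s, if anything falls off the work surface, if the arm or the gripper's body presses on something with over 40 N, if the wrist force passes 120 N, or if a joint passes its speed limit or range.

## Working session

There is one attempt and no reset: what is moved stays moved. The work goes in short steps, Python scripts to look and compute and a tool call to move; the robot and the scene stay as the last step left them, time stands still between calls to the robot, and variables do not carry over. Pictures are saved under pics/ and viewed, at most 10 in all, crops included, and the job is handed in when it is done.

Besides the shell and the picture viewer there is one more tool, called after ">>>" by a JSON object that holds its "op" and its "data". move_arm: Moves the arm, as the interface text tells. Its arguments: {"type":"object","properties":{"rows":{"type":"array"},"squeeze":{"type":"number"}},"required":["rows"]}

```bash
ls; mkdir -p pics; python3 - <<'E'
from station import readout, imaging, order, manip
import cv2,numpy as np,pickle
print(readout.sense()); print(manip.tip_extent)
for n in ("scene","side"):
    s=imaging.snapshot(n); pickle.dump(s,open(f"{n}0.pkl","wb"))
    print(n,s["fovy"],s["cx"],s["cy"],s["rvec"],s["tvec"])
    cv2.imwrite(f"pics/{n}0.png",cv2.resize(s["img"][:,:,::-1],(768,576),interpolation=cv2.INTER_CUBIC))
E
```

```text
pics
{'t': 0.0, 'q': array([ 1.17050195e+00,  5.28459230e-01,  1.43390462e+00, -6.56923944e-05,
        1.18139166e+00, -1.78496258e-01]), 'qd': array([-0.00142722,  0.00093625,  0.00011278, -0.00023713, -0.00136888,
       -0.00040573]), 'tau': array([ 8.37214830e-04, -4.42352629e+01, -1.78027761e+01, -1.38029727e-04,
        8.31971382e-03,  1.05329795e-05]), 'tcp_pos': array([0.13721228, 0.6090712 , 0.25533708]), 'tool_rot': array([ 1.10659391e-01,  9.93857801e-01, -1.04512621e-03, -2.79499390e-04]), 'force': array([0.24194903, 0.68975907, 0.78047308]), 'ft_torque': array([-0.0277739 , -0.00699797, -0.0245208 ]), 'gripper_force': 0.0, 'finger_gap': 1.00350221181335}
0.025
scene 55.184034861136 262.09755111903274 193.54086057025833 [ 1.63742951  2.16541943 -0.64712745] [ 0.06538119 -0.38830813  1.1629447 ]
side 50.5532392484063 256.5668357859959 187.4990370571437 [ 1.96625424 -0.90084296  0.48967719] [-0.29785381  0.32181848  0.52026801]
```

View pics/scene0.png

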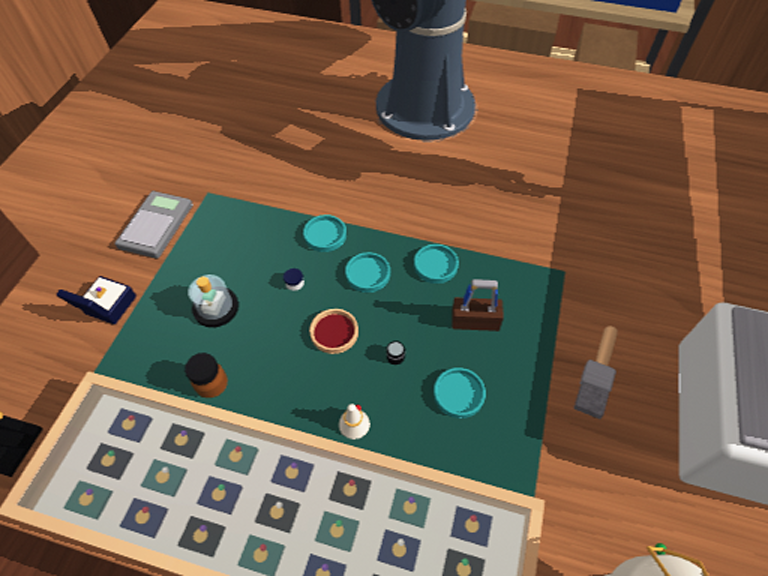

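View pics/side0.png

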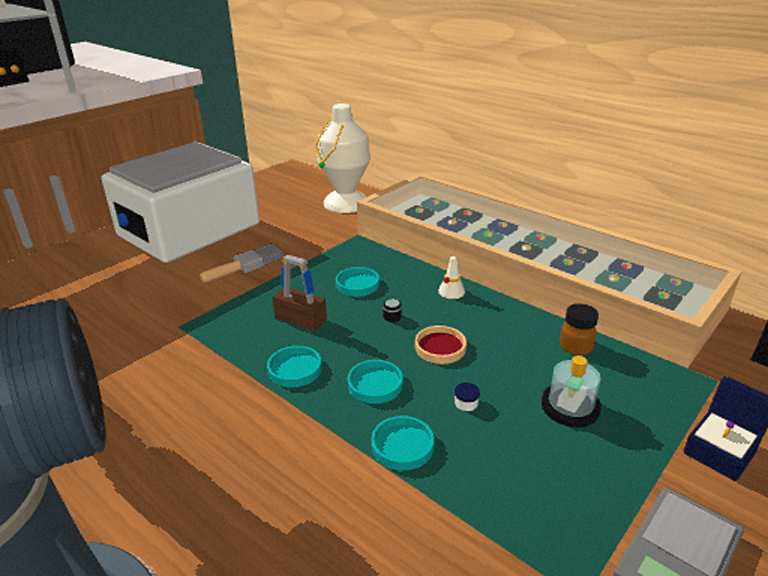

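The scene view shows the cap knob at about (205,285), the dish at (333,331), and the tongs in their rest at (480,300). In the side view the knob is at (579,366), the dish at (441,345) and the tongs at (300,290), all in enlarged pixels (x1.5).

```bash
cat > h.py <<'E'
import cv2,numpy as np,pickle
from scipy.spatial.transform import Rotation as R
def cam(s):
    f=192/np.tan(np.radians(s["fovy"])/2); M=R.from_rotvec(s["rvec"]).as_matrix(); return f,M,-M.T@np.array(s["tvec"])
def plane(s,uv,z):
    f,M,c=cam(s); uv=np.atleast_2d(uv).astype(float)
    d=np.c_[(uv[:,0]-s["cx"])/f,(uv[:,1]-s["cy"])/f,np.ones(len(uv))]@M
    return c+d*((z-c[2])/d[:,2])[:,None]
def cloud(s):
    f,M,c=cam(s); v,u=np.mgrid[:384,:512]; Z=s["z_map"]
    P=np.stack([(u-s["cx"])/f*Z,(v-s["cy"])/f*Z,Z],-1)@M+c; P[Z==0]=np.nan; return P
def proj(s,X):
    f,M,c=cam(s); p=(np.atleast_2d(X)-c)@M.T; return np.c_[p[:,0]/p[:,2]*f+s["cx"],p[:,1]/p[:,2]*f+s["cy"]]
def load(n): return pickle.load(open(n,"rb"))
def circ(P):
    A=np.c_[2*P[:,:2],np.ones(len(P))]; x=np.linalg.lstsq(A,(P[:,:2]**2).sum(1),rcond=None)[0]; return x[:2],np.sqrt(x[2]+x[0]**2+x[1]**2)
E
python3 - <<'E'
from h import *
a,b=load("scene0.pkl"),load("side0.pkl")
px={"knob":((205,285),(579,366),.066),"dish":((333,331),(441,346),.004)}
for k,(p,q,z) in px.items(): print(k,plane(a,np.array(p)/1.5,z).round(4),plane(b,np.array(q)/1.5,z).round(4))
for n,s,box in (("scene",a,(440,270,520,340)),("side",b,(255,245,345,335))):
    P=cloud(s); h=cv2.cvtColor(s["img"],cv2.COLOR_RGB2HSV).astype(int); H,S,V=h[...,0],h[...,1],h[...,2]
    red=((H<6)|(H>174))&(S>150)&(abs(P[...,2]-.004)<.01)
    u=np.argwhere(red)
    # restrict to dish
    X=P[red]; m=np.median(X,0); X=X[np.linalg.norm(X[:,:2]-m[:2],axis=1)<.045]; print(n,"red med",m.round(4),len(X),"mid",((X.min(0)+X.max(0))/2).round(4),(X.max(0)-X.min(0)).round(3))
    x0,y0,x1,y1=[int(t/1.5) for t in box]
    X=P[y0:y1,x0:x1].reshape(-1,3)
    for lo,hi in ((.034,.046),(.06,.09),(.1,.115)):
        Y=X[(X[:,2]>lo)&(X[:,2]<hi)]
        if len(Y)>5:
            r=cv2.minAreaRect((Y[:,:2]*1000).astype(np.float32)); print(n,lo,len(Y),np.round(r[0],1),np.round(r[1],1),round(r[2],1))
for n,s,c,e in (("scene",a,(213,290),45),("side",b,(573,385),50),("tscene",a,(480,305),45),("tside",b,(300,292),50)):
    c=np.array(c)/1.5; e=int(e); e=int(e/1.5)+5; y,x=int(c[1]),int(c[0])
    im=cv2.resize(s["img"][y-e:y+e,x-e:x+e,::-1],(390,290) if 0 else (390,390),interpolation=cv2.INTER_CUBIC)
    print(n,x-e,y-e,390/(2*e)); cv2.imwrite(f"/tmp/{n}.png",im)
I=[cv2.imread(f"/tmp/{n}.png") for n in("scene","side","tscene","tside")]
I=[cv2.resize(i,(300,300)) for i in I]
cv2.imwrite("pics/crop1.png",np.vstack([np.hstack(I[:2]),np.hstack(I[2:])]))
E
```

```text
knob [[ 0.5758 -0.2008  0.066 ]] [[ 0.5782 -0.2041  0.066 ]]
dish [[ 0.5669 -0.0055  0.004 ]] [[ 0.5679 -0.007   0.004 ]]
scene red med [ 0.5658 -0.0048  0.0044] 451 mid [ 0.5655 -0.0052  0.0047] [0.059 0.06  0.006]
scene 0.034 366 [485.3 204.4] [36.5 73.7] 11.7
scene 0.06 71 [486.4 204.7] [16.1 47.3] 12.2
scene 0.1 107 [485.7 204. ] [12.6 34.6] 12.9
side red med [ 0.5714 -0.0028  0.0046] 309 mid [ 0.5731 -0.0021  0.0042] [0.057 0.056 0.006]
side 0.034 298 [485.7 203.5] [37.1 77.5] 12.8
side 0.06 127 [486.4 201.6] [17.5 47. ] 11.6
side 0.1 86 [485.7 201.6] [14.5 37.4] 12.6
scene 107 158 5.571428571428571
side 344 218 5.131578947368421
tscene 285 168 5.571428571428571
tside 162 156 5.131578947368421
```

View pics/crop1.png

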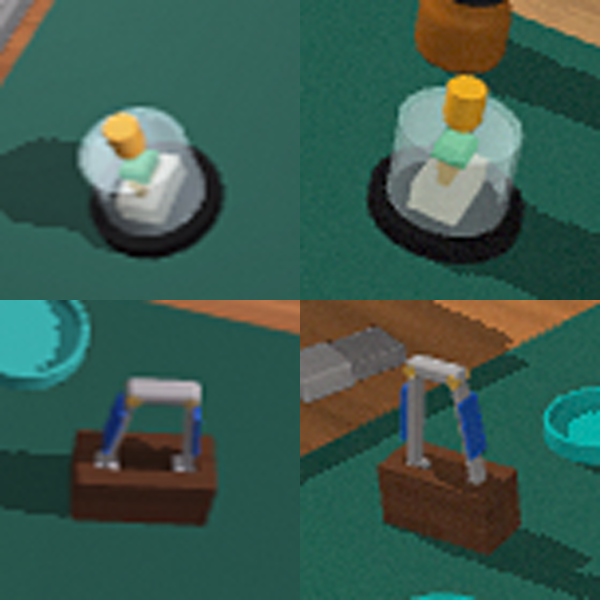

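The crops show the stand with the ring's green stone under the cap, and the tongs upright in their rest with blue grips left and right. Next I move above the stand.

>>> {"op": "move_arm", "data": {"rows": [[0, 0, 0, -304, -347, 0, 0], [0, 0, 0, -304, -347, 0, 0], [0, 0, 0, -304, -347, 0, 0], [0, 0, 0, -304, -347, 0, 0], [0, 0, 0, -304, -347, 0, 0], [0, 0, 0, -304, -347, 0, 0], [0, 0, 0, -304, -347, 0, 0], [0, 0, 0, -304, -347, 0, 0], [0, 0, 0, -304, -347, 0, 0], [0, 0, 0, -304, -347, 0, 0], [0, 0, 0, -304, -347, 0, 0], [0, 0, 0, -304, -347, 0, 0]]}}

```text
t: 1.1
tcp_pos: [0.3614, 0.1993, 0.2565]
tool_rot: [0.115, 0.993, -0.001, 0.001]
force: [0.6, 0.5, 0.1]
finger_gap: 0.998
gripper_force: 0.0
```

>>> {"op": "move_arm", "data": {"rows": [[0, 0, 0, -304, -347, 0, 0], [0, 0, 0, -304, -347, 0, 0], [0, 0, 0, -304, -347, 0, 0], [0, 0, 0, -304, -347, 0, 0], [0, 0, 0, -304, -347, 0, 0], [0, 0, 0, -304, -347, 0, 0], [0, 0, 0, -304, -347, 0, 0], [0, 0, 0, -304, -347, 0, 0], [0, 0, 0, -304, -347, 0, 0], [0, 0, 0, -304, -347, 0, 0], [0, 0, 0, -304, -347, 0, 0], [0, 0, 0, -304, -347, 0, 0]]}}

```text
t: 2.1
tcp_pos: [0.5817, -0.208, 0.256]
tool_rot: [0.113, 0.994, -0.002, 0.003]
force: [0.7, -0.5, -0.2]
finger_gap: 0.995
gripper_force: 0.0
```

```bash
python3 - <<'E'
from h import *
from station import readout, imaging
s=imaging.snapshot("wrist"); pickle.dump(s,open("w1.pkl","wb")); st=readout.sense()
print(st["t"],st["tcp_pos"],st["tool_rot"],st["q"])
f,M,c=cam(s); T=R.from_quat(st["tool_rot"]).as_matrix()
print("cam in tool",T.T@(c-st["tcp_pos"]),(T.T@M.T).round(3).tolist(),c)
print(proj(s,[[.577,-.2025,.066],[.577,-.2025,.01]]))
cv2.imwrite("pics/w1.png",cv2.resize(s["img"][:,:,::-1],(768,576),interpolation=cv2.INTER_CUBIC))
E
```

```text
2.15 [ 0.57991817 -0.20508211  0.25556775] [ 1.12643586e-01  9.93634647e-01 -7.49136221e-04  1.02404363e-03] [-5.21109961e-01  5.14012783e-01  1.46097181e+00 -6.12010752e-04
  1.16413356e+00 -1.86589838e+00]
cam in tool [ 0.06540392 -0.00259615 -0.11760989] [[-0.0, -0.962, -0.272], [1.0, 0.001, -0.004], [0.004, -0.272, 0.962]] [ 0.5153735  -0.19276938  0.37303639]
[[258.54703317 165.73203355]
 [257.94590272 156.52699179]]
```

View pics/w1.png

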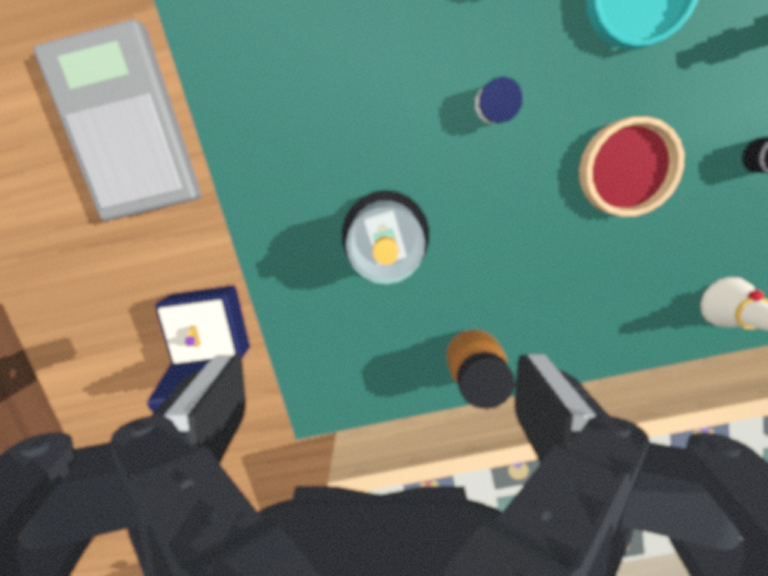

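Wrist view: knob at (385,251), stand disc at (386,233), dish at (632,166) in enlarged pixels; the ivory block's long axis is nearly vertical in the picture.

```bash
cat >> h.py <<'E'
def go(st,pos,xyaw=None):
    T=R.from_quat(st["tool_rot"]); 
    Tn=T if xyaw is None else R.from_matrix(np.c_[[np.cos(xyaw),np.sin(xyaw),0],[np.sin(xyaw),-np.cos(xyaw),0],[0,0,-1]])
    print("t %.2f"%st["t"],"tcp",st["tcp_pos"].round(4),"turn",np.degrees((T.inv()*Tn).as_rotvec()).round(1),"shift",(1e3*T.inv().apply(np.array(pos)-st["tcp_pos"])).round(1))
E
python3 - <<'E'
from h import *
from station import readout
st=readout.sense()
S={n:load(n+".pkl") for n in("scene0","side0","w1")}
pts=[]
for n,s in S.items():
    h=cv2.cvtColor(s["img"],cv2.COLOR_RGB2HSV).astype(int)
    u0=proj(s,[[.577,-.2025,.066]])[0]
    v,u=np.mgrid[:384,:512]; near=np.hypot(u-u0[0],v-u0[1])<14
    m=near&(h[...,0]>12)&(h[...,0]<28)&(h[...,1]>170)
    c=np.array([u[m].mean(),v[m].mean()]); print(n,m.sum(),c.round(1),"knob",plane(s,c,.069).round(4))
    u0=proj(s,[[.567,-.005,.004]])[0]
    near=np.hypot(u-u0[0],v-u0[1])<40
    m=near&((h[...,0]<4)|(h[...,0]>170))&(h[...,1]>150)
    k=max(cv2.findContours(m.astype(np.uint8),0,2)[0],key=cv2.contourArea)
    hh=cv2.convexHull(k)[:,0].astype(float)
    # wood rim: everything not green near dish
    g=near&~((h[...,0]>60)&(h[...,0]<100))
    k2=max(cv2.findContours(g.astype(np.uint8),0,2)[0],key=cv2.contourArea); e=cv2.fitEllipse(cv2.convexHull(k2)); print("  dish red centroid",plane(s,hh.mean(0),.004).round(4),"outer ellipse",np.round(e,1) if 0 else [np.round(q,1) for q in e],plane(s,e[0],.011).round(4))
    d=near  # disc
    P=cloud(s)
    m=np.zeros_like(near); u0=proj(s,[[.577,-.2025,.01]])[0]
    m=(np.hypot(u-u0[0],v-u0[1])<45)&(h[...,2]<45)
    k=max(cv2.findContours(m.astype(np.uint8),0,2)[0],key=cv2.contourArea); k=cv2.convexHull(k)[:,0]
    e=cv2.fitEllipse(k); print("  disc",plane(s,e[0],.009).round(4),[np.round(q,1) for q in e])
go(st,[.577,-.2025,.15])
E
```

```text
scene0 31 [136.6 191.2] knob [[ 0.5805 -0.1977  0.069 ]]
  dish red centroid [[ 0.5674 -0.0029  0.004 ]] outer ellipse [array([222.3, 220.2]), array([30.4, 33.2]), np.float64(84.9)] [[ 0.569  -0.0033  0.011 ]]
  disc [[ 0.6745 -0.1743  0.009 ]] [array([134.7, 242. ]), array([13.3, 21.5]), np.float64(99.2)]
side0 192 [385.4 239.5] knob [[ 0.5858 -0.1988  0.069 ]]
  dish red centroid [[ 0.5727 -0.0066  0.004 ]] outer ellipse [array([293.4, 229.3]), array([25.8, 36.1]), np.float64(93.7)] [[ 0.5634 -0.0085  0.011 ]]
  disc [[ 0.5722 -0.2056  0.009 ]] [array([380.5, 269.5]), array([28.8, 40.5]), np.float64(106.7)]
w1 0 [nan nan] knob [[nan nan nan]]
  dish red centroid [[ 0.5657 -0.0046  0.004 ]] outer ellipse [array([420.9, 110.4]), array([64.7, 74.4]), np.float64(55.2)] [[ 0.5664 -0.0068  0.011 ]]
  disc [[ 0.5549 -0.2267  0.009 ]] [array([234.2, 143.1]), array([ 3.4, 16. ]), np.float64(29.6)]
t 2.15 tcp [ 0.5799 -0.2051  0.2556] turn [0. 0. 0.] shift [  3.7   2.  105.6]<stdin>:11: RuntimeWarning: Mean of empty slice.
  ret = ret.dtype.type(ret / rcount)
```

>>> {"op": "move_arm", "data": {"rows": [[0, 0, 0, -1, -1, 25, 0], [0, 0, 0, -1, -1, 55, 0], [0, 0, 0, -1, -1, 85, 0], [0, 0, 0, -1, -1, 105, 0], [0, 0, 0, -1, -1, 110, 0], [0, 0, 0, -1, -1, 110, 0], [0, 0, 0, -1, -1, 110, 0]]}}

```text
t: 2.73
tcp_pos: [0.579, -0.2016, 0.1469]
tool_rot: [0.11, 0.994, -0.0, 0.0]
force: [-0.1, -0.4, 0.7]
finger_gap: 1.0
gripper_force: 0.0
```

```bash
python3 - <<'E'
from h import *
from station import readout, imaging
s=imaging.snapshot("wrist"); pickle.dump(s,open("w2.pkl","wb")); st=readout.sense()
go(st,[.578,-.2037,.083])
print(proj(s,[[.578,-.2037,.077],[.578,-.2037,.066],st["tcp_pos"]-[0,0,.07]])*1.5)
cv2.imwrite("pics/w2.png",cv2.resize(s["img"][:,:,::-1],(768,576),interpolation=cv2.INTER_CUBIC))
E
```

```text
t 2.78 tcp [ 0.5795 -0.2021  0.1477] turn [0. 0. 0.] shift [ 1.2 -1.9 64.7]
[[375.56779883 316.27538037]
 [375.78394423 308.23045773]
 [379.94514336 319.16278854]]
```

View pics/w2.png

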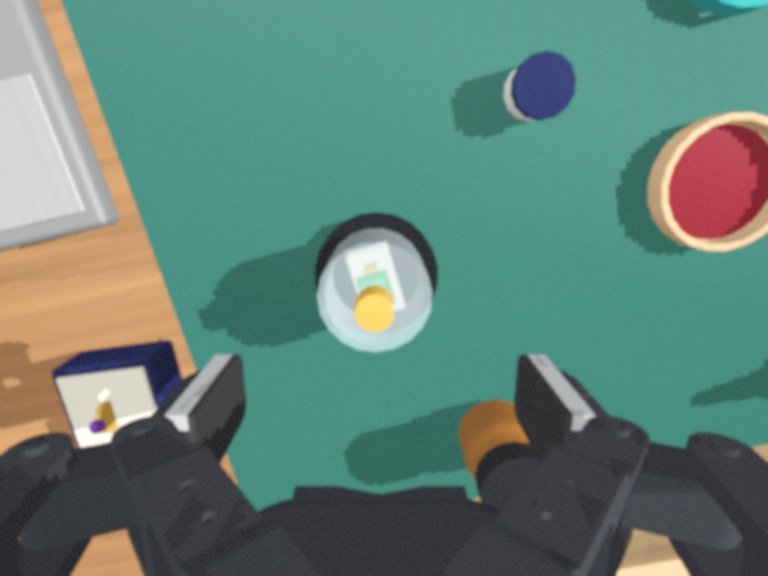

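The knob's top is at (375,311), about 2 mm off my estimate. The amber jar at (495,450) lies near the right finger, so I check that clearance.

```bash
python3 - <<'E'
from h import *
a,w,b=load("scene0.pkl"),load("w2.pkl"),load("side0.pkl")
J=np.mean([plane(a,np.array([202,366])/1.5,.06)[0],plane(b,np.array([581,314])/1.5,.06)[0]],0);print("jar",J, plane(a,np.array([202,366])/1.5,.06),plane(b,np.array([581,314])/1.5,.06))
k=plane(w,np.array([375,311])/1.5,.077)[0];print("knob",k)
d=(J-k)[:2];print("jar rel tool x,y",d@[-.9755,.2198],d@[.2198,.9755])
E
```

```text
jar [ 0.69421306 -0.15001013  0.06      ] [[ 0.69720439 -0.14693936  0.06      ]] [[ 0.69122173 -0.1530809   0.06      ]]
knob [ 0.57556663 -0.20340307  0.077     ]
jar rel tool x,y -0.1040038234859659 0.0781632947335553
```

>>> {"op": "move_arm", "data": {"rows": [[0, 0, 0, 2.5, -2, 20, 0.3], [0, 0, 0, 2.5, -2, 40, 0.3], [0, 0, 0, 2.5, -2, 55, 0.3], [0, 0, 0, 2.5, -2, 62, 0.3], [0, 0, 0, 2.5, -2, 64, 0.3], [0, 0, 0, 2.5, -2, 64, 0.3], [0, 0, 0, 2.5, -2, 64, 0.3]]}}

```text
t: 3.37
tcp_pos: [0.5767, -0.2041, 0.0837]
tool_rot: [0.111, 0.994, -0.001, 0.001]
force: [-0.3, -0.8, 0.2]
finger_gap: 0.699
gripper_force: 0.0
```

>>> {"op": "move_arm", "data": {"rows": [[0, 0, 0, 0, 0, 0, 0.6], [0, 0, 0, 0, 0, 0, 0.7], [0, 0, 0, 0, 0, 0, 0.8], [0, 0, 0, 0, 0, 0, 0.9], [0, 0, 0, 0, 0, 0, 0.95], [0, 0, 0, 0, 0, 0, 1], [0, 0, 0, 0, 0, 0, 1], [0, 0, 0, 0, 0, 0, 1], [0, 0, 0, 0, 0, 0, 1], [0, 0, 0, 0, 0, 0, 1]], "squeeze": 25}}

```text
t: 4.2
tcp_pos: [0.5761, -0.2037, 0.0829]
tool_rot: [0.111, 0.994, -0.0, 0.0]
force: [1.0, 1.4, 6.4]
finger_gap: 0.198
gripper_force: 24.8
```

>>> {"op": "move_arm", "data": {"rows": [[0, 0, 0, 0, 0, -3, 1], [0, 0, 0, 0, 0, -8, 1], [0, 0, 0, 0, 0, -15, 1], [0, 0, 0, 0, 0, -24, 1], [0, 0, 0, 0, 0, -34, 1], [0, 0, 0, 0, 0, -45, 1], [0, 0, 0, 0, 0, -56, 1], [0, 0, 0, 0, 0, -65, 1], [0, 0, 0, 0, 0, -70, 1], [0, 0, 0, 0, 0, -70, 1], [0, 0, 0, 0, 0, -70, 1]]}}

```text
t: 5.12
tcp_pos: [0.5758, -0.2037, 0.1528]
tool_rot: [0.111, 0.994, -0.0, 0.0]
force: [-0.1, -0.0, -1.7]
finger_gap: 0.197
gripper_force: 24.5
```

```bash
python3 - <<'E'
from h import *
from station import readout, imaging
st=readout.sense(); s=imaging.snapshot("side"); w=imaging.snapshot("wrist"); pickle.dump(w,open("w3.pkl","wb"));pickle.dump(s,open("side3.pkl","wb"))
print(st["finger_gap"],st["gripper_force"],st["force"])
T=R.from_quat(st["tool_rot"])
go(st,[.5665,-.0055,st["tcp_pos"][2]])
a=s["img"][150:300,290:490]
b=w["img"][60:290,80:440]
A=cv2.resize(a,(400,300));B=cv2.resize(b,(470,300))
cv2.imwrite("pics/c3.png",cv2.resize(np.vstack([cv2.copyMakeBorder(A,0,0,0,70,0),B]),(470,600))[:,:,::-1])
E
```

```text
0.19725051690995432 24.470900066080503 [-0.12879745 -0.02312832 -1.65046604]
t 5.12 tcp [ 0.5758 -0.2037  0.1528] turn [0. 0. 0.] shift [ 5.270e+01  1.913e+02 -1.000e-01]
```

View pics/c3.png

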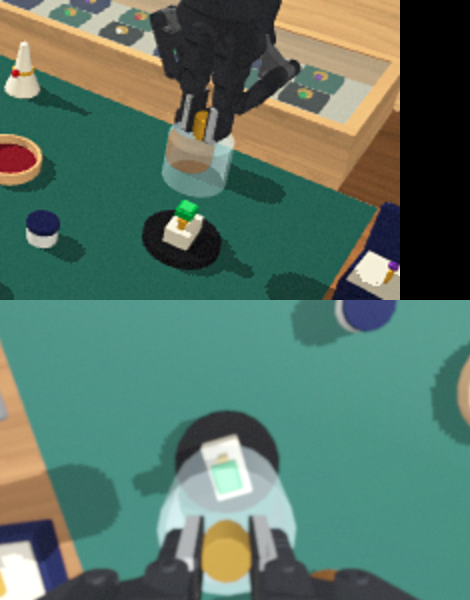

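The cap hangs level from the fingers, clear of the ring. The ring stands in its block on the stand.

```bash
python3 - <<'E'
from h import *
w=load("w3.pkl")
print(plane(w,[253.1,251.7],.147), proj(w,[[.5758,-.2037,.147]]))
E
```

```text
[[ 0.57126545 -0.2030647   0.147     ]] [[253.93037878 260.88695396]]
```

>>> {"op": "move_arm", "data": {"rows": [[0, 0, 0, 3, 10, 0, 1], [0, 0, 0, 8, 28, 0, 1], [0, 0, 0, 14, 50, 0, 1], [0, 0, 0, 21, 75, 0, 1], [0, 0, 0, 28, 100, 0, 1], [0, 0, 0, 35, 125, 0, 1], [0, 0, 0, 41, 150, 0, 1], [0, 0, 0, 46, 170, 0, 1], [0, 0, 0, 50, 184, 0, 1], [0, 0, 0, 52, 191, 0, 1], [0, 0, 0, 52, 191, 0, 1], [0, 0, 0, 52, 191, 0, 1]]}}

```text
t: 6.22
tcp_pos: [0.5669, -0.0057, 0.152]
tool_rot: [0.11, 0.994, -0.0, -0.0]
force: [-0.1, -0.6, 0.6]
finger_gap: 0.201
gripper_force: 24.5
```

```bash
python3 - <<'E'
from h import *
from station import readout, imaging
st=readout.sense(); s=imaging.snapshot("side"); c=imaging.snapshot("scene"); w=imaging.snapshot("wrist")
for n,x in zip("scw",(s,c,w)): pickle.dump(x,open(n+"4.pkl","wb"))
print(st["tcp_pos"],st["force"])
go(st,[.5665,-.0055,.077])
crop=lambda x,u,v:cv2.resize(x["img"][v-40:v+40,u-50:u+50],(375,300),interpolation=cv2.INTER_CUBIC)
A,B=crop(s,290,215),crop(c,222,205); C=cv2.resize(w["img"][90:330,100:400],(375,300))
cv2.imwrite("pics/c4.png",np.vstack([np.hstack([A,B]),np.hstack([C,C*0])])[:,:,::-1])
E
```

```text
[ 0.56689647 -0.00569647  0.15203536] [-0.06832686 -0.64391036  0.58937742]
t 6.22 tcp [ 0.5669 -0.0057  0.152 ] turn [0. 0. 0.] shift [ 0.4  0.1 75. ]
```

View pics/c4.png

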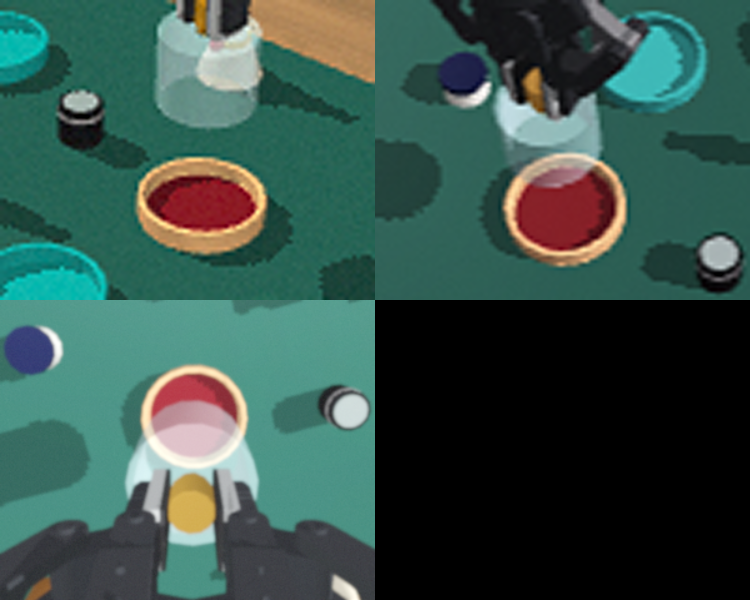

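The cap hangs above the dish in all three views. I compute cap-to-dish offsets camera by camera.

```bash
python3 - <<'E'
from h import *
s,c,w=(load(n+"4.pkl") for n in "scw")
z0=.079
print("side cap",plane(s,[240+207/3.75,175+96/3.75],z0),"dish",plane(s,[240+202/3.75,175+194/3.75],.014))
print("scene cap",plane(c,[172+177/3.75,165+145/3.75],z0),"dish",plane(c,[172+191/3.75,165+207/3.75],.014))
print("wrist knob",plane(w,[252.8,252.4],z0+.067),"dish",plane(w,[255.2,182.8],.014))
# rim circles overlay: cap origin hypotheses
th=np.linspace(0,2*np.pi,200)
def ell(s,x,y,z,r,o,k):
    P=proj(s,np.c_[x+r*np.cos(th),y+r*np.sin(th),0*th+z]); P=(P-o)*k; return P.min(0).round(),P.max(0).round()
for x in (.5625,.567): print(x,"side",ell(s,x,-.0057,z0,.028,[240,175],3.75),"scene",ell(c,x,-.0057,z0,.028,[172,165],3.75),"wrist knobtop",ell(w,x,-.0057,z0+.067,.009,[100,90],1.25))
for x in (.5625,.567): print(x,"dish side",ell(s,x,-.0057,.014,.037,[240,175],3.75),"scene",ell(c,x,-.0057,.014,.037,[172,165],3.75),"wrist",ell(w,x,-.0057,.014,.037,[100,90],1.25))
E
```

```text
side cap [[ 0.57087485 -0.00432834  0.079     ]] dish [[ 0.56805767 -0.00604311  0.014     ]]
scene cap [[ 0.56646702 -0.00501481  0.079     ]] dish [[ 0.57015482 -0.00109866  0.014     ]]
wrist knob [[ 0.56381382 -0.00656491  0.146     ]] dish [[ 0.56554775 -0.00503067  0.014     ]]
0.5625 side (array([149.,  76.]), array([251., 133.])) scene (array([130.,  99.]), array([226., 181.])) wrist knobtop (array([168., 176.]), array([218., 222.]))
0.567 side (array([154.,  72.]), array([256., 129.])) scene (array([127., 105.]), array([224., 187.])) wrist knobtop (array([170., 188.]), array([220., 232.]))
0.5625 dish side (array([131., 160.]), array([261., 239.])) scene (array([128., 144.]), array([248., 248.])) wrist (array([139.,  58.]), array([245., 162.]))
0.567 dish side (array([136., 157.]), array([266., 235.])) scene (array([126., 150.]), array([246., 254.])) wrist (array([141.,  65.]), array([246., 167.]))
```

Cap and dish agree within about 2 mm in all views, so I lower straight down.

>>> {"op": "move_arm", "data": {"rows": [[0, 0, 0, 0, 0.5, 10, 1], [0, 0, 0, 0, 0.5, 25, 1], [0, 0, 0, 0, 0.5, 40, 1], [0, 0, 0, 0, 0.5, 52, 1], [0, 0, 0, 0, 0.5, 60, 1], [0, 0, 0, 0, 0.5, 65, 1], [0, 0, 0, 0, 0.5, 68, 1], [0, 0, 0, 0, 0.5, 70, 1], [0, 0, 0, 0, 0.5, 72, 1], [0, 0, 0, 0, 0.5, 73, 1], [0, 0, 0, 0, 0.5, 74, 1], [0, 0, 0, 0, 0.5, 74, 1]]}}

```text
t: 7.37
tcp_pos: [0.5673, -0.0054, 0.0785]
tool_rot: [0.111, 0.994, -0.0, 0.0]
force: [-0.8, 0.2, -1.2]
finger_gap: 0.195
gripper_force: 24.5
```

>>> {"op": "move_arm", "data": {"rows": [[0, 0, 0, 0, 0, 0.5, 1], [0, 0, 0, 0, 0, 1, 1], [0, 0, 0, 0, 0, 1.3, 1], [0, 0, 0, 0, 0, 1.3, 1]]}}

```text
t: 7.7
tcp_pos: [0.5672, -0.0054, 0.077]
tool_rot: [0.111, 0.994, -0.0, 0.0]
force: [-0.5, 0.1, -0.3]
finger_gap: 0.195
gripper_force: 24.5
```

>>> {"op": "move_arm", "data": {"rows": [[0, 0, 0, 0, 0, 0.5, 1], [0, 0, 0, 0, 0, 1, 1], [0, 0, 0, 0, 0, 1, 1]]}}

```text
t: 7.95
tcp_pos: [0.5672, -0.0053, 0.0769]
tool_rot: [0.111, 0.994, 0.0, 0.0]
force: [-1.8, 0.4, 6.4]
finger_gap: 0.198
gripper_force: 25.0
```

>>> {"op": "move_arm", "data": {"rows": [[0, 0, 0, 0, 0, 0, 0.78], [0, 0, 0, 0, 0, 0, 0.75], [0, 0, 0, 0, 0, 0, 0.7], [0, 0, 0, 0, 0, 0, 0.6], [0, 0, 0, 0, 0, 0, 0.45], [0, 0, 0, 0, 0, 0, 0.4], [0, 0, 0, 0, 0, -5, 0.4], [0, 0, 0, 0, 0, -20, 0.4], [0, 0, 0, 0, 0, -45, 0.4], [0, 0, 0, 0, 0, -75, 0.3], [0, 0, 0, 0, 0, -100, 0.2], [0, 0, 0, 0, 0, -103, 0.1]]}}

```text
t: 8.95
tcp_pos: [0.57, -0.0059, 0.1839]
tool_rot: [0.111, 0.994, -0.0, 0.005]
force: [0.7, -0.2, 1.4]
finger_gap: 0.9
gripper_force: 0.0
```

```bash
python3 - <<'E'
from h import *
from station import readout, imaging
st=readout.sense(); s=imaging.snapshot("side"); w=imaging.snapshot("wrist")
for n,x in zip("sw",(s,w)): pickle.dump(x,open(n+"5.pkl","wb"))
go(st,[.486,.203,.18],np.radians(192.3))
A=cv2.resize(s["img"][180:260,240:340],(375,300),interpolation=cv2.INTER_CUBIC); C=cv2.resize(w["img"][60:300,100:400],(375,300))
cv2.imwrite("pics/c5.png",np.hstack([A,C])[:,:,::-1])
E
```

```text
t 8.95 tcp [ 0.57   -0.0059  0.1839] turn [ -0.1   0.5 -25. ] shift [127.8 185.3   2.7]
```

View pics/c5.png

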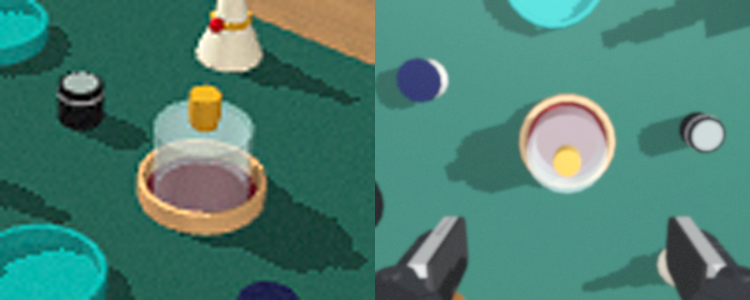

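The cap sits knob up in the dish, centred. Next I move above the tongs with the turn.

>>> {"op": "move_arm", "data": {"rows": [[0, 0, -4, 15, 22, 0, 0], [0, 0, -8, 37, 55, 0, 0], [0, 0, -13, 60, 90, 0, 0], [0, 0, -18, 82, 122, 0, 0], [0, 0, -22, 104, 154, 0, 0], [0, 0, -25, 120, 178, 0, 0], [0, 0, -25, 125, 185, 0, 0], [0, 0, -25, 125, 185, 0, 0], [0, 0, -25, 125, 185, 0, 0], [0, 0, -25, 125, 185, 0, 0]]}}

```text
t: 9.88
tcp_pos: [0.4865, 0.2014, 0.1785]
tool_rot: [-0.106, 0.994, -0.0, -0.0]
force: [0.6, 0.8, 0.5]
finger_gap: 1.002
gripper_force: 0.0
```

```bash
python3 - <<'E'
from h import *
from station import readout, imaging
st=readout.sense(); w=imaging.snapshot("wrist"); pickle.dump(w,open("w6.pkl","wb"))
go(st,[.486,.203,.079],np.radians(192.3))
P=cloud(w).reshape(-1,3); P=P[np.linalg.norm(P[:,:2]-[.486,.203],axis=1)<.06]
for lo,hi in ((.034,.046),(.1,.116)):
    Y=P[(P[:,2]>lo)&(P[:,2]<hi)]; print(np.median(Y[:,2]))
    r=cv2.minAreaRect((Y[:,:2]*1000).astype(np.float32)); print(lo,len(Y),np.round(r[0],1),np.round(r[1],1),round(r[2],1))
# ring stand from w3/w1: block yaw + stone, with scene cam now
c=imaging.snapshot("scene"); s=imaging.snapshot("side")
pickle.dump(c,open("c6.pkl","wb")); pickle.dump(s,open("s6.pkl","wb"))
for n,x in (("c",c),("s",s)):
    P=cloud(x); h=cv2.cvtColor(x["img"],cv2.COLOR_RGB2HSV).astype(int); 
    near=np.hypot(P[...,0]-.577,P[...,1]+.203)<.04
    m=near&(P[...,2]>.022)&(P[...,2]<.03); Y=P[m]
    if len(Y)>5: r=cv2.minAreaRect((Y[:,:2]*1000).astype(np.float32)); print(n,"block",len(Y),np.round(r[0],1),np.round(r[1],1),round(r[2],1))
    m=near&(P[...,2]>.041); Y=P[m]; print(n,"stone",len(Y),Y.mean(0).round(4) if len(Y) else 0)
    m=near&(P[...,2]>.005)&(P[...,2]<.014); print(n,"disc",circ(P[m]),((P[m].max(0)+P[m].min(0))/2).round(4))
E
```

```text
t 9.88 tcp [0.4865 0.2014 0.1785] turn [-0.  -0.  -0.1] shift [ 0.1  1.8 99.5]
0.03979820248210941
0.034 2188 [486.3 201.6] [34.5 74.1] 13.2
0.10831829178427464
0.1 1022 [486.2 201.7] [12.6 35.7] 13.3
c block 87 [ 575.6 -201.3] [36.9 24.6] 4.8
c stone 51 [ 0.5773 -0.2005  0.0445]
c disc (array([ 0.57601868, -0.20159612]), np.float64(0.028962994889395844)) [ 0.5759 -0.2013  0.0097]
s block 132 [ 575.8 -203.1] [39.3 23.2] 4.5
s stone 65 [ 0.5744 -0.2036  0.0447]
s disc (array([ 0.57478358, -0.20303206]), np.float64(0.028240711725157484)) [ 0.5745 -0.2031  0.0095]
```

>>> {"op": "move_arm", "data": {"rows": [[0, 0, -0.6, 0, 0.5, 25, 0], [0, 0, -0.6, 0, 0.5, 50, 0], [0, 0, -0.6, 0, 0.5, 75, 0], [0, 0, -0.6, 0, 0.5, 90, 0], [0, 0, -0.6, 0, 0.5, 97, 0], [0, 0, -0.6, 0, 0.5, 99, 0], [0, 0, -0.6, 0, 0.5, 99, 0], [0, 0, -0.6, 0, 0.5, 99, 0.2], [0, 0, -0.6, 0, 0.5, 99, 0.35], [0, 0, -0.6, 0, 0.5, 99, 0.42], [0, 0, -0.6, 0, 0.5, 99, 0.45], [0, 0, -0.6, 0, 0.5, 99, 0.45]], "squeeze": 20}}

```text
t: 11.03
tcp_pos: [0.4866, 0.2032, 0.081]
tool_rot: [-0.112, 0.994, 0.0, 0.001]
force: [-0.0, 0.8, 4.0]
finger_gap: 0.552
gripper_force: 5.7
```

>>> {"op": "move_arm", "data": {"rows": [[0, 0, 0, 0, 0, 0, 0.47], [0, 0, 0, 0, 0, 0, 0.48], [0, 0, 0, 0, 0, 0, 0.49], [0, 0, 0, 0, 0, 0, 0.495], [0, 0, 0, 0, 0, 0, 0.5], [0, 0, 0, 0, 0, 0, 0.5], [0, 0, 0, 0, 0, 0, 0.5]]}}

```text
t: 11.62
tcp_pos: [0.4868, 0.2033, 0.0811]
tool_rot: [-0.112, 0.994, 0.0, 0.001]
force: [0.8, 0.5, 7.6]
finger_gap: 0.503
gripper_force: 8.3
```

>>> {"op": "move_arm", "data": {"rows": [[0, 0, 0, 0, 0, -2, 0.5], [0, 0, 0, 0, 0, -4, 0.5], [0, 0, 0, 0, 0, -8, 0.5], [0, 0, 0, 0, 0, -14, 0.5], [0, 0, 0, 0, 0, -22, 0.5], [0, 0, 0, 0, 0, -32, 0.5], [0, 0, 0, 0, 0, -42, 0.5], [0, 0, 0, 0, 0, -52, 0.5], [0, 0, 0, 0, 0, -62, 0.5], [0, 0, 0, 0, 0, -72, 0.5], [0, 0, 0, 0, 0, -80, 0.5], [0, 0, 0, 0, 0, -80, 0.5]]}}

```text
t: 12.62
tcp_pos: [0.4869, 0.2033, 0.1621]
tool_rot: [-0.112, 0.994, 0.0, 0.002]
force: [-0.8, 0.3, -1.0]
finger_gap: 0.503
gripper_force: 3.3
```

```bash
python3 - <<'E'
from h import *
from station import readout, imaging
st=readout.sense(); s=imaging.snapshot("side"); c=imaging.snapshot("scene"); w=imaging.snapshot("wrist")
for n,x in zip("scw",(s,c,w)): pickle.dump(x,open(n+"7.pkl","wb"))
go(st,[.5755,-.2025,st["tcp_pos"][2]],np.radians(184.7))
crop=lambda x,p,e,f:cv2.resize(x["img"][int(p[1])-f:int(p[1])+f,int(p[0])-e:int(p[0])+e],(375,300),interpolation=cv2.INTER_CUBIC)
p=st["tcp_pos"]-[0,0,.03]
A=crop(s,proj(s,p)[0],50,40);B=crop(c,proj(c,p)[0],50,40); print(proj(s,p),proj(c,p))
C=cv2.resize(w["img"],(375,300))
cv2.imwrite("pics/c7.png",np.vstack([np.hstack([A,B]),np.hstack([C,C*0])])[:,:,::-1])
E
```

```text
t 12.62 tcp [0.4869 0.2033 0.1621] turn [0.  0.2 8.2] shift [   4.3 -415.3    0. ]
[[195.17892488 162.13357626]] [[324.15342929 182.21168761]]
```

View pics/c7.png

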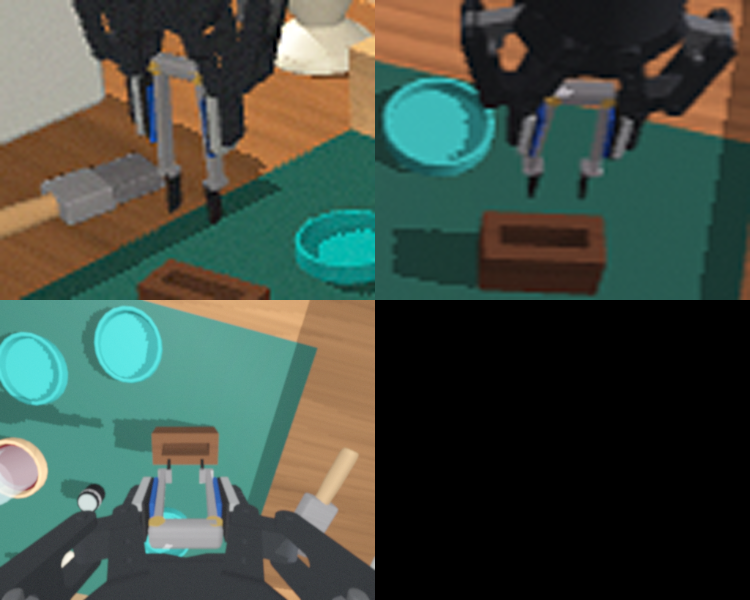

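The tongs are held open and out of the rest. The tips are at (316,191)/(329.5,192) in the scene view and (191,176)/(202,179) in the side view. I triangulate the tips and refine the ring's pose.

```bash
python3 - <<'E'
from h import *
s,c,w=(load(n+"7.pkl") for n in "scw")
def Pm(x):
    f,M,_=cam(x); return np.array([[f,0,x["cx"]],[0,f,x["cy"]],[0,0,1]])@np.c_[M,x["tvec"]]
c_=np.array([[274+158/3.75,142+185/3.75],[274+208/3.75,142+187/3.75]]).T
s_=np.array([[145+174/3.75,122+203/3.75],[145+214/3.75,122+213/3.75]]).T
# image left in scene vs side: match both ways
for o in ([0,1],[1,0]):
    X=cv2.triangulatePoints(Pm(c),Pm(s),c_,s_[:,o].copy()); X=(X[:3]/X[3]).T; print("tip ends",X.round(4), "mid",X.mean(0).round(4), "err",[np.abs(proj(c,X)-c_.T).max().round(1)])
T=R.from_quat([-.112,.9937,0,.001])
print("mid in tool",(T.inv().apply(X.mean(0)-[.4869,.2033,.1621])*1e3).round(1))
for n,x in (("s",s),("c",c)):
    P=cloud(x).reshape(-1,3); h=cv2.cvtColor(x["img"],cv2.COLOR_RGB2HSV).reshape(-1,3)
    Q=P[(np.linalg.norm(P[:,:2]-[.4869,.2033],axis=1)<.03)&(P[:,2]>.07)&(P[:,2]<.115)]
    print(n,len(Q),Q.mean(0).round(4),Q.min(0).round(4),Q.max(0).round(4))
S=[load(n+"7.pkl") for n in "sc"]+[load("w1.pkl")]
for n,x in zip(("side","scene"),S):
    P=cloud(x); h=cv2.cvtColor(x["img"],cv2.COLOR_RGB2HSV).astype(int)
    near=np.hypot(P[...,0]-.576,P[...,1]+.2025)<.045
    m=near&(h[...,0]>55)&(h[...,0]<85)&(h[...,1]>120)&(P[...,2]>.034); v,u=np.nonzero(m)
    print(n,"stone",len(u),plane(x,[u.mean(),v.mean()],.041).round(4))
E
```

```text
tip ends [[0.4805 0.1997 0.0977]
 [0.492  0.2084 0.0918]] mid [0.4862 0.204  0.0948] err [np.float64(6.1)]
tip ends [[0.4894 0.1902 0.0948]
 [0.4827 0.2181 0.0942]] mid [0.4861 0.2042 0.0945] err [np.float64(0.7)]
mid in tool [ 0.8  1.1 67.6]
s 70 [0.4852 0.2021 0.1033] [0.4773 0.1835 0.0916] [0.4941 0.2225 0.1149]
c 31 [0.4891 0.2014 0.1027] [0.4826 0.1876 0.0896] [0.4944 0.2209 0.115 ]
side stone 87 [[ 0.5761 -0.203   0.041 ]]
scene stone 53 [[ 0.5763 -0.2022  0.041 ]]
```

>>> {"op": "move_arm", "data": {"rows": [[0, 0, 1, 0, -8, -5, 0.5], [0, 0, 2, 0, -25, -10, 0.5], [0, 0, 3, 1, -48, -15, 0.5], [0, 0, 4, 1, -72, -20, 0.5], [0, 0, 5, 1, -96, -20, 0.5], [0, 0, 6, 1, -120, -20, 0.5], [0, 0, 7, 2, -144, -20, 0.5], [0, 0, 8, 2, -168, -20, 0.5], [0, 0, 8.2, 2, -190, -20, 0.5], [0, 0, 8.2, 2, -205, -20, 0.5], [0, 0, 8.2, 2, -210, -20, 0.5], [0, 0, 8.2, 2, -210, -20, 0.5]]}}

```text
t: 13.77
tcp_pos: [0.5308, -0.0036, 0.1797]
tool_rot: [-0.039, 0.999, 0.0, -0.0]
force: [0.4, -0.4, -0.5]
finger_gap: 0.501
gripper_force: 3.3
```

>>> {"op": "move_arm", "data": {"rows": [[0, 0, 0, -1, -8, 0, 0.5], [0, 0, 0, -3, -24, 0, 0.5], [0, 0, 0, -7, -48, 0, 0.5], [0, 0, 0, -11, -72, 0, 0.5], [0, 0, 0, -14, -96, 0, 0.5], [0, 0, 0, -18, -120, 0, 0.5], [0, 0, 0, -21, -144, 0, 0.5], [0, 0, 0, -25, -168, 0, 0.5], [0, 0, 0, -28, -186, 0, 0.5], [0, 0, 0, -30, -198, 0, 0.5], [0, 0, 0, -30, -202, 0, 0.5], [0, 0, 0, -30, -202, 0, 0.5]]}}

```text
t: 14.77
tcp_pos: [0.577, -0.2012, 0.1798]
tool_rot: [-0.041, 0.999, 0.0, -0.0]
force: [-0.1, 0.4, -0.6]
finger_gap: 0.5
gripper_force: 3.3
```

>>> {"op": "move_arm", "data": {"rows": [[0, 0, 0, 0, 0, 5, 0.5], [0, 0, 0, 0, 0, 15, 0.5], [0, 0, 0, 0, 0, 25, 0.5], [0, 0, 0, 0, 0, 30, 0.5], [0, 0, 0, 0, 0, 32, 0.5], [0, 0, 0, 0, 0, 32, 0.5], [0, 0, 0, 0, 0, 32, 0.5]]}}

```text
t: 15.35
tcp_pos: [0.5772, -0.2008, 0.1478]
tool_rot: [-0.041, 0.999, 0.0, -0.0]
force: [0.4, -0.9, 0.1]
finger_gap: 0.501
gripper_force: 3.3
```

```bash
python3 - <<'E'
from h import *
from station import readout, imaging
st=readout.sense(); s=imaging.snapshot("side"); c=imaging.snapshot("scene"); w=imaging.snapshot("wrist")
for n,x in zip("scw",(s,c,w)): pickle.dump(x,open(n+"8.pkl","wb"))
go(st,[.5765,-.2027,.102],np.radians(184.7)); print(st["finger_gap"],st["gripper_force"])
crop=lambda x,p,e,f:cv2.resize(x["img"][int(p[1])-f:int(p[1])+f,int(p[0])-e:int(p[0])+e],(375,300),interpolation=cv2.INTER_CUBIC)
p=[.576,-.203,.06]
A=crop(s,proj(s,p)[0],50,40);B=crop(c,proj(c,p)[0],50,40); print(proj(s,p),proj(c,p))
C=cv2.resize(w["img"][130:330,140:390],(375,300),interpolation=cv2.INTER_CUBIC)
cv2.imwrite("pics/c8.png",np.vstack([np.hstack([A,B]),np.hstack([C,C*0])])[:,:,::-1])
E
```

```text
t 15.35 tcp [ 0.5772 -0.2008  0.1478] turn [ 0. -0.  0.] shift [ 0.8 -1.9 45.8]
0.5012504928157328 3.3316653323709033
[[384.35236416 246.90446737]] [[136.47946135 191.30279862]]
```

View pics/c8.png

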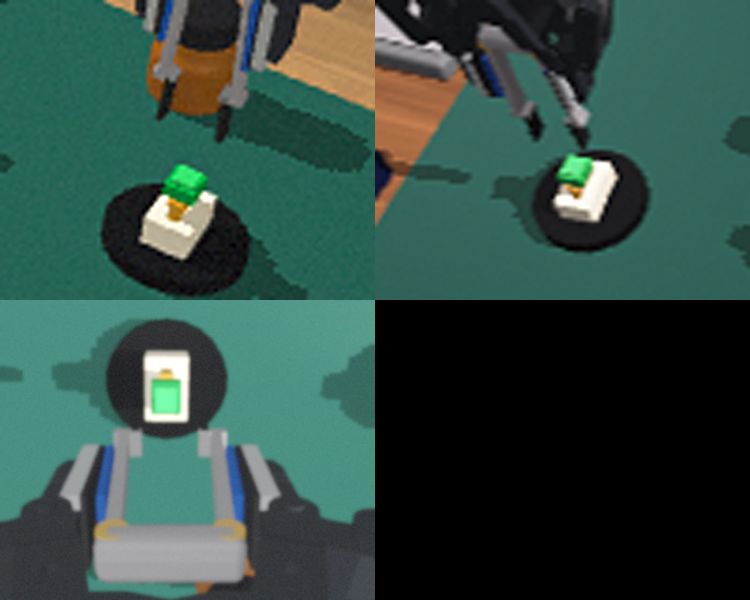

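The wrist view shows tongs and block well aligned in yaw, with the stone at crop (166,97) and the tongs' mid-line at about 170. I work out the remaining offset.

```bash
python3 - <<'E'
from h import *
from station import readout
st=readout.sense(); T=R.from_quat(st["tool_rot"])
s,c,w=(load(n+"8.pkl") for n in "scw")
def Pm(x):
    f,M,_=cam(x); return np.array([[f,0,x["cx"]],[0,f,x["cy"]],[0,0,1]])@np.c_[M,x["tvec"]]
tri=lambda a,b:(lambda X:(X[:3]/X[3]).T)(cv2.triangulatePoints(Pm(c),Pm(s),np.array(a,float).T,np.array(b,float).T))
cp=lambda q:np.array(q)/3.75+[136-50,191-40]
sp=lambda q:np.array(q)/3.75+[384-50,246-40]
# tip ends (two matchings), stone top centre
for o in ([0,1],[1,0]):
    X=tri(cp([[162,137],[211,148]]),sp(np.array([[163,113],[222,137]])[o])); print("tips",X.round(4),X.mean(0).round(4),"err",np.abs(proj(c,X)-cp([[162,137],[211,148]])).max().round(1))
S=tri(cp([[576-375,164]]),sp([[187,178]]))[0]
print("stone top",S.round(4),"wrist stone",plane(w,[250.7,194.7],.045).round(4))
P=cloud(w).reshape(-1,3)
for nm,Q in (("stone",P[(np.linalg.norm(P[:,:2]-[.576,-.2025],axis=1)<.03)&(P[:,2]>.042)&(P[:,2]<.05)]),("block",P[(np.linalg.norm(P[:,:2]-[.576,-.2025],axis=1)<.03)&(P[:,2]>.022)&(P[:,2]<.03)]),("bridge",P[(np.linalg.norm(P[:,:2]-st["tcp_pos"][:2],axis=1)<.03)&(P[:,2]>st["tcp_pos"][2]+.015)])):
    r=cv2.minAreaRect((Q[:,:2]*1000).astype(np.float32)); print(nm,len(Q),[np.round(t,1) for t in r],Q[:,2].mean().round(4), (T.inv().apply(np.r_[np.array(r[0])/1e3,0]-st["tcp_pos"])*1e3).round(1)[:2])
E
```

```text
tips [[ 0.5781 -0.1974  0.0826]
 [ 0.5795 -0.2031  0.0665]] [ 0.5788 -0.2002  0.0746] err 7.3
tips [[ 0.5792 -0.2155  0.0747]
 [ 0.5783 -0.1848  0.074 ]] [ 0.5788 -0.2001  0.0744] err 0.6
stone top [ 0.5753 -0.2028  0.0445] wrist stone [[ 0.5759 -0.2037  0.045 ]]
stone 473 [array([ 576.8, -204.2]), array([18. , 15.5]), np.float64(4.6)] 0.0449 [ 1.  -2.9]
block 624 [array([ 577.2, -204.1]), array([36.7, 22.7]), np.float64(5.2)] 0.0259 [ 0.6 -2.8]
bridge 21008 [array([ 569.7, -201.8]), array([28.8, 56.8]), np.float64(9.5)] 0.2007 [7.9 0.1]
```

>>> {"op": "move_arm", "data": {"rows": [[0, 0, 0, 2, -2.7, 0, 0.5], [0, 0, 0, 2, -2.7, 6, 0.5], [0, 0, 0, 2, -2.7, 16, 0.5], [0, 0, 0, 2, -2.7, 26, 0.5], [0, 0, 0, 2, -2.7, 34, 0.5], [0, 0, 0, 2, -2.7, 40, 0.5], [0, 0, 0, 2, -2.7, 43, 0.5], [0, 0, 0, 2, -2.7, 45, 0.5], [0, 0, 0, 2, -2.7, 45, 0.5], [0, 0, 0, 2, -2.7, 45, 0.5]]}}

```text
t: 16.33
tcp_pos: [0.5756, -0.2039, 0.1031]
tool_rot: [-0.041, 0.999, -0.0, 0.0]
force: [0.9, 1.1, -0.2]
finger_gap: 0.503
gripper_force: 3.3
```

```bash
python3 - <<'E'
from h import *
from station import readout, imaging
st=readout.sense(); s=imaging.snapshot("side"); c=imaging.snapshot("scene"); w=imaging.snapshot("wrist")
for n,x in zip("scw",(s,c,w)): pickle.dump(x,open(n+"9.pkl","wb"))
print(st["tcp_pos"],st["force"],st["finger_gap"],st["gripper_force"])
crop=lambda x,p,e,f:cv2.resize(x["img"][int(p[1])-f:int(p[1])+f,int(p[0])-e:int(p[0])+e],(375,300),interpolation=cv2.INTER_CUBIC)
p=[.576,-.203,.04]
A=crop(s,proj(s,p)[0],35,28);B=crop(c,proj(c,p)[0],35,28)
C=cv2.resize(w["img"][130:330,140:390],(375,300),interpolation=cv2.INTER_CUBIC)
cv2.imwrite("pics/c9.png",np.vstack([np.hstack([A,B]),np.hstack([C,C*0])])[:,:,::-1])
E
```

```text
[ 0.57556096 -0.20392749  0.1030895 ] [ 0.90074261  1.11804678 -0.18387223] 0.5033980613433053 3.3317112922668457
```

View pics/c9.png

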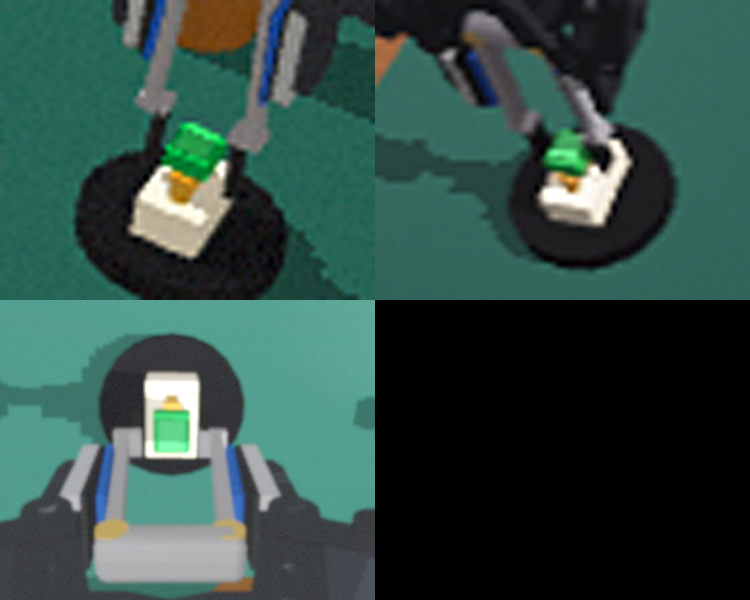

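The stone is centred between the tips (column 171), and the tips straddle it just above the block. I close the tongs.

>>> {"op": "move_arm", "data": {"rows": [[0, 0, 0, 0, 0, 0, 0.51], [0, 0, 0, 0, 0, 0, 0.52], [0, 0, 0, 0, 0, 0, 0.53], [0, 0, 0, 0, 0, 0, 0.54], [0, 0, 0, 0, 0, 0, 0.55], [0, 0, 0, 0, 0, 0, 0.57], [0, 0, 0, 0, 0, 0, 0.6], [0, 0, 0, 0, 0, 0, 0.65], [0, 0, 0, 0, 0, 0, 0.7], [0, 0, 0, 0, 0, 0, 0.7], [0, 0, 0, 0, 0, 0, 0.7]], "squeeze": 23}}

```text
t: 17.4
tcp_pos: [0.5754, -0.2039, 0.1031]
tool_rot: [-0.041, 0.999, -0.0, 0.0]
force: [0.2, 1.0, 0.6]
finger_gap: 0.441
gripper_force: 23.7
```

Gap is 37.5 mm at 23.7 N, so the stone is clamped. Lift slowly.

>>> {"op": "move_arm", "data": {"rows": [[0, 0, 0, 0, 0, -2, 0.7], [0, 0, 0, 0, 0, -4, 0.7], [0, 0, 0, 0, 0, -7, 0.7], [0, 0, 0, 0, 0, -10, 0.7], [0, 0, 0, 0, 0, -14, 0.7], [0, 0, 0, 0, 0, -20, 0.7], [0, 0, 0, 0, 0, -27, 0.7], [0, 0, 0, 0, 0, -35, 0.7], [0, 0, 0, 0, 0, -43, 0.7], [0, 0, 0, 0, 0, -50, 0.7], [0, 0, 0, 0, 0, -55, 0.7], [0, 0, 0, 0, 0, -55, 0.7]]}}

```text
t: 18.4
tcp_pos: [0.5762, -0.2043, 0.1597]
tool_rot: [-0.041, 0.999, -0.001, 0.001]
force: [0.2, 0.2, -0.8]
finger_gap: 0.437
gripper_force: 23.6
```

>>> {"op": "move_arm", "data": {"rows": [[0, 0, 0, 0, 0, -5, 0.7], [0, 0, 0, 0, 0, -15, 0.7], [0, 0, 0, 0, 0, -28, 0.7], [0, 0, 0, 0, 0, -42, 0.7], [0, 0, 0, 0, 0, -56, 0.7], [0, 0, 0, 0, 0, -70, 0.7], [0, 0, 0, 0, 0, -84, 0.7], [0, 0, 0, 0, 0, -98, 0.7], [0, 0, 0, 0, 0, -110, 0.7], [0, 0, 0, 0, 0, -118, 0.7], [0, 0, 0, 0, 0, -120, 0.7], [0, 0, 0, 0, 0, -120, 0.7]]}}

```text
t: 19.4
tcp_pos: [0.5755, -0.2039, 0.2787]
tool_rot: [-0.041, 0.999, -0.0, 0.001]
force: [-0.2, 0.2, -1.3]
finger_gap: 0.44
gripper_force: 23.6
```

>>> {"op": "move_arm", "data": {"rows": [[0, 0, 0, 0, 0, 0, 0.7], [0, 0, 0, 0, 0, 0, 0.7], [0, 0, 0, 0, 0, 0, 0.7], [0, 0, 0, 0, 0, 0, 0.7], [0, 0, 0, 0, 0, 0, 0.7], [0, 0, 0, 0, 0, 0, 0.7]]}}

```text
t: 19.9
tcp_pos: [0.5753, -0.2038, 0.2777]
tool_rot: [-0.041, 0.999, 0.0, -0.0]
force: [-0.7, -0.5, -0.4]
finger_gap: 0.44
gripper_force: 23.6
```

```bash
python3 - <<'E'
from h import *
from station import readout, imaging
st=readout.sense(); s=imaging.snapshot("side"); c=imaging.snapshot("scene")
print(st["tcp_pos"],st["force"],st["finger_gap"],st["gripper_force"])
for x in (s,c):
    P=cloud(x); h=cv2.cvtColor(x["img"],cv2.COLOR_RGB2HSV).astype(int)
    m=(np.hypot(P[...,0]-.5754,P[...,1]+.204)<.03)&(P[...,2]>.14)&(h[...,0]>50)&(h[...,0]<85)&(h[...,1]>120); print("green",m.sum(),P[m].mean(0).round(4) if m.any() else "")
cv2.imwrite("pics/end.png",cv2.resize(s["img"][:,:,::-1],(768,576)))
E
```

```text
[ 0.57527821 -0.20381773  0.27768928] [-0.74921495 -0.48588275 -0.43948216] 0.440420794414996 23.573481738567352
green 96 [ 0.5716 -0.2041  0.2177]
green 72 [ 0.5797 -0.2017  0.2183]
```

View pics/end.png

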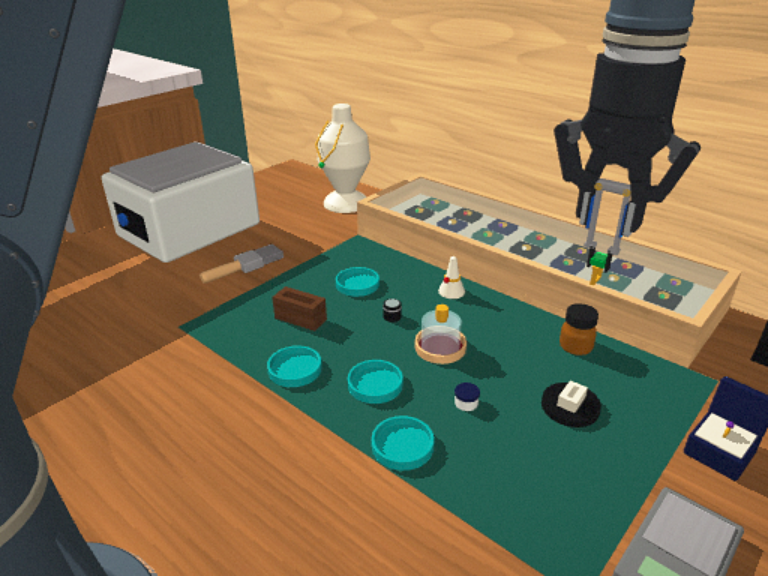

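The ring hangs in the tongs by its stone at (598,262), with the stone at z ≈ 0.218 m, so the ring is about 0.19 m up. The cap is in the dish at (441,330). Handing in.

```bash
python3 -c "
from station import order
print(order.sign_off())"
```

```text
the job is handed in; nothing more can be done
None
```

I handed the job in at about 20 s of the 66 s: the cap is in the wooden dish knob up, and the ring is held by its stone in the tongs about 19 cm above the counter; the sign-off gave no verdict.

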